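# Hold the blue reference glass in the dust meter's beam

### The arm

A 7-joint arm with a two-finger parallel gripper is mounted at the origin on the work surface. World frame = base frame: x ahead of the robot, y to its left, z up, the work surface at z = 0. Lengths are in m, angles in degrees, forces in N, time in s.
With the tool pointing down it reaches from about 0.375 to 0.925 m from the base axis. Payload 3.1 kg.
Tool frame: the origin (TCP) lies midway between the tips of the shut fingers; the grasp point (between the pads) lies 19 mm behind it; z points along the fingers, y is the direction in which the jaws open and shut (so a half turn about z gives the same grasp; the last joint's range is limited). The gripper opens to 85 mm and grips with 20 to 120 N. Pads are 22 mm wide; open, the fingers measure 114 mm over their backs; the gripper's body (76 mm by 85 mm) begins 54 mm behind the grasp point. The pads swing forward as they close: fully open they stand 13 mm farther back than shut.
Start: joints at [70.543, 21.939, 2.515, 91.553, -1.026, 66.532, -2.859], TCP at [0.156, -0.631, 0.207] pointing down, gripper open.
Joint ranges: [-149.38, 149.38], [-23.57, 123.04], [-84.95, 90], [0, 143.3], [-89.99, 269.99], [3.08, 112.72], [-163.45, 163.45]. Speed limits (degrees/s): [159.86, 159.86, 180, 180, 180, 180, 180].

### API

Orientations are given as a 3x3 rotation matrix whose columns are the frame's x, y, z axes.
In Python, from rig import status, get_image, order gives the robot as it stands.
- The arm moves only by the shell command python3 -m handwheel 'ROWS'. ROWS is text: rows parted by semicolons, each of 7 numbers parted by spaces: the turn, a rotation vector about the tool's x, y, z in rad, then the shift along the tool's x, y, z in mm, then the finger opening in mm, from 0 to 85.4. In form: rx ry rz dx dy dz claw; .... A call has 1 to 20 rows; each row shifts and turns the commanded pose from where the row before left it, along the tool's axes as they then stand; what a row does not reach is not made up. A row lasts 1/8 s, in which the tool goes at most 62.5 mm and 10.7 degrees, less where a joint would pass 70% of its speed; a pose out of reach is approached as far as the arm can. A call is refused whole if a number of a shift passes 62.5 or a number of a turn 0.188, either way. A call with a gripper value outside its range is refused whole. The fingers move at their own pace and stop on an object; the grip force is fixed at half the most. Time passes only in rows, so rows that do not move let the fingers close. It gives the time, the measured TCP pose, the force and the opening at its end, in the units of the state.
- status.get_obs(): the state, without advancing time (a new reading comes with each control period).
- get_image(name): name is "scene" or "top"; returns a dict with "frame" (400x640x3 uint8, blue, green, red), "fx", "fy", "cx", "cy" (pixels), "world_to_cam" (4x4, takes a point from world to camera coordinates). Camera axes: x right, y up, looking along -z (the intrinsics and any distortion apply to the point x, -y, -z); pixel columns grow to the right and rows downward; lengths in m; the calibration is good to about 2 mm. A picture is of the moment at which its call begins. There is no depth.
- order.finish_job(): hands the job in, once; it reports no verdict.
The state is a dict: "time_s": time; "q": joint angles; "qd": joint speeds; "joint_torque": joint torques, N m; "tcp_pos": TCP position; "tcp_rot": TCP orientation; "force": force on the tool from outside, world axes, zero at the start; "torque": the same for the moment, N m; "opening": finger opening in m.
Only numpy, scipy, OpenCV 4.12 (cv2) and the standard library are available. Lean on these libraries where they do the work, as an engineer would, in place of code of your own. Each camera call takes 0.05 s, during which the arm holds its last target. There are 200 camera calls.

### The job

Check the workshop's dust meter: take the blue glass cell out of the wooden rack, gripping it gently (a squeeze under about 40 N) by its two frosted faces only and never by the clear ones, and hold it upright in the red light beam between the meter's two heads, with its window point on the beam midway between the heads and its clear faces square to the beam. Do not knock it against the meter, and leave the other cells and everything else on the bench where they are. Finish while holding it there, still, in the fingers.

Things in the scene. Friction and masses are not known exactly. Their poses are not given: they have to be found in the camera images.
- blue_cell: blue solid glass cell upright in a rack slot, 20 (x) x 26 (y) x 70 (z) mm, about 0.09 kg; origin at the centre of its underside. The faces across y (18 mm wide, pale, frosted, full height, 2 mm proud, 26 mm apart) are for gripping; those across x are clear and strongly tinted. The one to hold in the beam; grip its upper half.
- blue_cell_window (a point): window point of the blue cell: on its centre line, 20 mm above its underside, axes as the cell; this point belongs on the beam
- amber_cell: amber solid glass cell upright in a rack slot, 20 (x) x 26 (y) x 70 (z) mm, about 0.09 kg; origin at the centre of its underside. The faces across y (18 mm wide, pale, frosted, full height, 2 mm proud, 26 mm apart) are for gripping; those across x are clear and strongly tinted. Leave it in its slot.
- green_cell: green solid glass cell upright in a rack slot, 20 (x) x 26 (y) x 70 (z) mm, about 0.09 kg; origin at the centre of its underside. The faces across y (18 mm wide, pale, frosted, full height, 2 mm proud, 26 mm apart) are for gripping; those across x are clear and strongly tinted. Leave it in its slot.
- rack: dark wooden rack fixed to the bench, 190 (x) x 60 (y) x 24 (z) mm, origin at the centre of its underside. Three slots 14 mm deep in a row along its x, at x = -58, 0 and +58 mm, each 23 x 29 mm (1.5 mm play all round); cells stand in them with their axes along the rack's, their undersides 10 mm and their tops 80 mm above the bench. Which cell is in which slot varies.
- meter: dust meter fixed to the bench: aluminium base 230 (x) x 70 (y) x 15 (z) mm, origin at the centre of its underside, with two heads 60 x 60 mm whose tops are 110 mm above the bench, a grey lamp head at its -x end and a black receiver head at its +x end. The open gap between the heads is 100 mm long in x.
- beam (a point): middle of the light beam: halfway between the two heads, on the meter's centre line, 85 mm above the bench; the beam is a thin red line along the meter's x axis, drawn only, it cannot be felt
- pencil: flat red carpenter's pencil, 137 x 14 x 8 mm, lying along its x, origin under its centre; loose, to be left alone
- glue_jug: white glue jug 110 x 100 x 120 mm with a red cone on top, 235 mm high in all, origin under its centre; loose, to be left alone
- clamp: bar clamp lying flat, bar 260 mm along y, black jaws and red handle reaching 88 mm to -x, 26 mm high, origin under the bar's middle; loose, to be left alone
- offcut: wooden offcut 70 x 110 x 30 mm, origin under its centre; loose, to be left alone
- brush: hand brush lying along its x, handle to -x, under 260 mm long; loose, to be left alone
- screwdriver: screwdriver lying along its x, handle to -x, under 260 mm long; loose, to be left alone

How it is judged:
By the outcome, as a careful person would: the job done as asked, in the order asked, and still so for the second after the job is handed in, while the arm keeps its last pose, push and grip.
It also fails if it takes over 38 s, if anything falls off the work surface, if the arm or the gripper's body presses on something with over 40 N, if the wrist force passes 120 N, or if a joint passes its speed limit or range.

## Working session

There is one attempt and no reset: what is moved stays moved. The work goes in short steps, Python scripts to look and compute and a shell command to move; the robot and the scene stay as the last step left them, time stands still between calls to the robot, and variables do not carry over. Pictures are saved under pics/ and viewed, about 8 in all and at most 12, crops included, and the job is handed in when it is done.

```bash
mkdir -p pics; ls; python3 - <<'E'
from rig import status,get_image
import cv2,numpy as np,pickle
np.set_printoptions(precision=4,suppress=True)
o=status.get_obs()
for k in('time_s','q','tcp_pos','tcp_rot','force','opening'):print(k,o[k])
for n in('scene','top'):
    d=get_image(n);cv2.imwrite(f'pics/{n}0.png',d['frame']);print(n,{k:v for k,v in d.items() if k!='frame'})
    pickle.dump(d,open(f'{n}0.pkl','wb'))
E
```

```text
pics
time_s 0.0
q [70.5432 21.9925  2.5114 91.6484 -1.0259 66.5322 -2.8601]
tcp_pos [ 0.1554 -0.6301  0.2052]
tcp_rot [[ 0.9709  0.2395 -0.0008]
 [ 0.2395 -0.9709  0.0025]
 [-0.0001 -0.0026 -1.    ]]
force [-0.1566 -0.148  -0.0283]
opening 0.08566346732752571
scene {'fx': 492.8202064842284, 'fy': 492.8202064842284, 'cx': 321.29435671875535, 'cy': 203.38567482576119, 'world_to_cam': array([[ 0.7549,  0.6558, -0.0086, -0.4396],
       [-0.5509,  0.6412,  0.5341,  0.2999],
       [ 0.3558, -0.3984,  0.8454, -1.6146],
       [ 0.    ,  0.    ,  0.    ,  1.    ]])}
top {'fx': 464.8181446038525, 'fy': 464.8181446038525, 'cx': 319.2594700285598, 'cy': 203.51766631578184, 'world_to_cam': array([[ 0.0055, -1.    , -0.007 , -0.0116],
       [ 0.997 ,  0.0049,  0.0778, -0.6267],
       [-0.0778, -0.0074,  0.9969, -1.3912],
       [ 0.    ,  0.    ,  0.    ,  1.    ]])}
```

View pics/scene0.png

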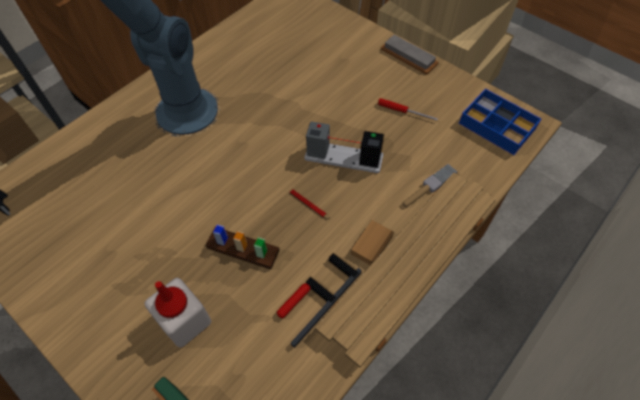

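View pics/top0.png

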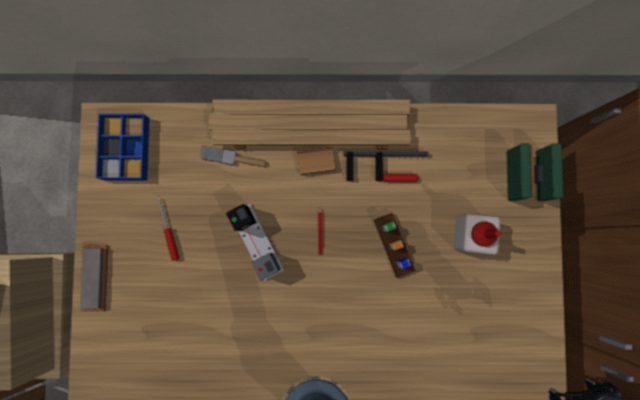

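```bash
python3 - <<'E'
import cv2,pickle,numpy as np
t=pickle.load(open('top0.pkl','rb'))['frame'];s=pickle.load(open('scene0.pkl','rb'))['frame']
def c(f,u,v,w,h):
    im=cv2.resize(f[v:v+h,u:u+w],None,fx=4,fy=4,interpolation=cv2.INTER_CUBIC)
    for k in range(0,w,10):cv2.putText(im,str(u+k),(k*4,8),0,.3,(255,255,255),1);cv2.line(im,(k*4,0),(k*4,3),(0,255,255))
    for k in range(0,h,10):cv2.putText(im,str(v+k),(0,k*4+3),0,.3,(255,255,255),1)
    return im
a=np.vstack([np.hstack([c(t,345,205,100,75),c(t,205,195,100,75+20)[:300]]),np.hstack([c(s,195,210,100,75),c(s,295,110,100,75)])])
cv2.imwrite('pics/crop.png',a)
E
```

```text
(no output)
```

View pics/crop.png

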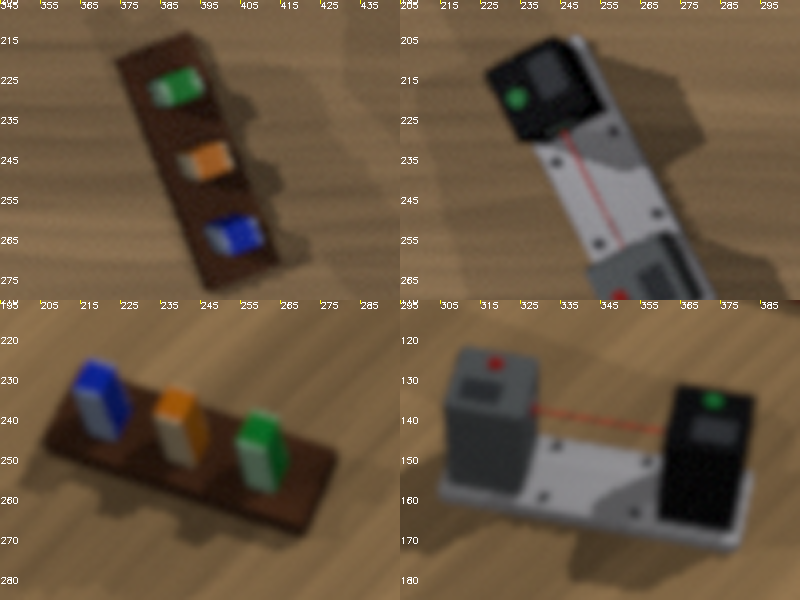

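```bash
cat >h.py <<'E'
import cv2,pickle,numpy as np
from scipy.optimize import least_squares
np.set_printoptions(precision=4,suppress=True)
def proj(d,P):
    C=np.c_[P,np.ones(len(P))]@np.array(d['world_to_cam']).T
    return np.c_[d['fx']*C[:,0]/-C[:,2]+d['cx'], d['fy']*-C[:,1]/-C[:,2]+d['cy']]
def wor(p,L):
    c,s=np.cos(p[2]),np.sin(p[2]);L=np.array(L,float)/1000
    return np.c_[p[0]+c*L[:,0]-s*L[:,1],p[1]+s*L[:,0]+c*L[:,1],L[:,2]]
def box(x0,x1,y0,y1,z0,z1):
    P=[(x,y,z) for x in(x0,x1) for y in(y0,y1) for z in(z0,z1)]
    return np.array([[P[a],P[b]] for a in range(8) for b in range(a) if bin(a^b).count('1')==1],float)
def draw(im,d,p,E,u,v,k,col):
    for e in E:
        q=(proj(d,wor(p,e))-[u,v]+.5)*k
        cv2.line(im,*[tuple(int(t) for t in a) for a in q],col,1)
RACK=np.vstack([box(-95,95,-30,30,0,24)]+[box(c-10,c+10,-13,13,24,80) for c in(-58,0,58)])
METER=np.vstack([box(-115,115,-35,35,0,15),box(-110,-50,-30,30,15,110),box(50,110,-30,30,15,110),[[(-50,0,85),(50,0,85)]]])
E
cat >fit.py <<'E'
from h import *
t=pickle.load(open('top0.pkl','rb'));s=pickle.load(open('scene0.pkl','rb'))
R=[(t,95,30,24,414.5,270.5),(t,-95,30,24,392.5,213.5),(t,-95,-30,0,374.5,220.5),(t,95,-30,0,397,277.5),
(s,-95,30,0,270.5,268.75),(s,-95,-30,24,279.25,248.75),(s,95,30,0,205.5,246.5)]
M=[(t,110,30,110,226.75,213),(t,110,-30,110,244,204.5),(t,50,30,110,236,230.5),(t,50,0,85,246,227.5),(t,-50,0,85,260.5,256.5),
(s,-110,30,110,310.25,122),(s,-50,30,110,329.75,125),(s,-110,-30,110,306.75,137.5),(s,50,30,110,364.25,131.25),(s,110,30,110,383.75,134),(s,-115,-35,0,305,158.5),(s,115,-35,0,379,172.5)]
def fit(O,p0):
    f=lambda p:np.concatenate([proj(o[0],wor(p,[o[1:4]]))[0]-o[4:] for o in O])
    r=least_squares(f,p0,loss='soft_l1');print(r.x,np.degrees(r.x[2]));print(f(r.x).reshape(-1,2).T);return r.x
pr=fit(R,[.5,-.24,np.radians(201)]);pm=fit(M,[.5,.2,np.radians(29)])
pickle.dump((pr,pm),open('pose.pkl','wb'))
k=4;T=[]
for d,u,v,p,E in((t,345,205,pr,RACK),(t,205,200,pm,METER),(s,195,210,pr,RACK),(s,295,110,pm,METER)):
    im=cv2.resize(d['frame'][v:v+75,u:u+100],None,fx=k,fy=k,interpolation=cv2.INTER_CUBIC);draw(im,d,p,E,u,v,k,(0,255,255));T.append(im)
cv2.imwrite('pics/ov.png',np.vstack([np.hstack(T[:2]),np.hstack(T[2:])]))
E
python3 fit.py
```

```text
[ 0.5013 -0.2356  3.5049] 200.81871025567293
[[ 0.4911 -0.3813 -1.6815 -1.8688 -0.736  -1.4595  0.3319]
 [ 1.006  -1.064  -0.8034  0.3965  1.8095 -1.2987  2.2718]]
[0.5115 0.1832 0.4829] 27.668792945891152
[[-1.8406 -0.3628 -1.7318 -0.8824  0.1087 -0.7397 -0.2479 -2.3231 -0.9404
   0.1427 -1.213  -0.6639]
 [-1.1908 -2.3064 -0.037  -1.6148  0.1208 -0.5923 -0.1188 -0.64   -0.4947
   0.3316  2.7021  2.4838]]
```

View pics/ov.png

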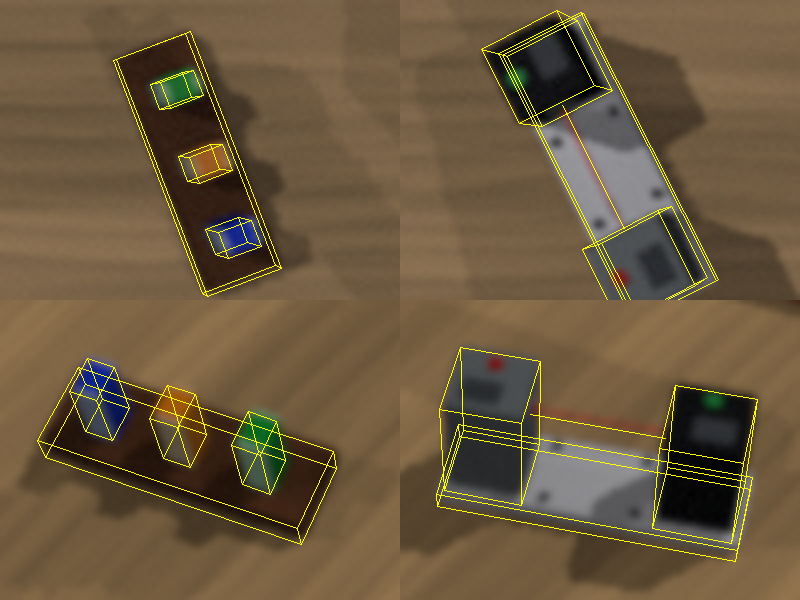

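```bash
cat >reg.py <<'E'
from h import *
from scipy.optimize import minimize
def quads(b):
    x0,x1,y0,y1,z0,z1=b
    return [[(x,y0,z0),(x,y1,z0),(x,y1,z1),(x,y0,z1)] for x in(x0,x1)]+[[(x0,y,z0),(x1,y,z0),(x1,y,z1),(x0,y,z1)] for y in(y0,y1)]+[[(x0,y0,z1),(x1,y0,z1),(x1,y1,z1),(x0,y1,z1)]]
NRM=[(-1,0,0),(1,0,0),(0,-1,0),(0,1,0),(0,0,1)]
RB=[(-95,95,-30,30,0,24)]+[(c-10,c+10,-13,13,24,80) for c in(-58,0,58)]
MB=[(-115,115,-35,35,0,15),(-110,-50,-30,30,15,110),(50,110,-30,30,15,110)]
def cost(p,d,B,roi,K=8):
    u,v,w,h=roi;W=np.array(d['world_to_cam']);cam=-W[:3,:3].T@W[:3,3]
    cl=np.array([[np.cos(p[2]),np.sin(p[2])],[-np.sin(p[2]),np.cos(p[2])]])@(cam[:2]-p[:2]);cl=np.array([*cl,cam[2]])*1000
    F=[]
    # base box first, then upper boxes far to near
    order=[B[0]]+sorted(B[1:],key=lambda b:-np.linalg.norm(cl-[(b[0]+b[1])/2,(b[2]+b[3])/2,(b[4]+b[5])/2]))
    for b in order:
        for q,n in zip(quads(b),NRM):
            if np.dot(n,cl-np.array(q[0]))>0:F.append(q)
    L=np.zeros((h*K,w*K),np.uint8)
    for i,q in enumerate(F):
        P=(proj(d,wor(p,q))-[u,v]+.5)*K
        cv2.fillConvexPoly(L,np.round(P*16-8).astype(np.int32),i+1,shift=4)
    A=[]
    for i in range(len(F)+1):
        m=cv2.resize((L==i).astype(np.float32),(w,h),interpolation=cv2.INTER_AREA);A.append(cv2.GaussianBlur(m,(0,0),.9).ravel())
    A=np.array(A).T;I=d['frame'][v:v+h,u:u+w].reshape(-1,3).astype(float)
    x=np.linalg.lstsq(A,I,rcond=None)[0]
    return ((A@x-I)**2).mean()
def fit(p0,items,B):
    f=lambda e:sum(cost(np.array(p0)+e*[.001,.001,.01],d,B,r) for d,r in items)
    s=np.array([[0,0,0],[4,0,0],[0,4,0],[0,0,4]],float)
    r=minimize(f,np.zeros(3),method='Nelder-Mead',options=dict(initial_simplex=s,xatol=.05,fatol=.01,maxiter=150))
    p=np.array(p0)+r.x*[.001,.001,.01];return p,r.fun
E
python3 - <<'E'
from reg import *
t=pickle.load(open('top0.pkl','rb'));s=pickle.load(open('scene0.pkl','rb'));pr,pm=pickle.load(open('pose.pkl','rb'))
out=[]
for p,B,a,b in((pr,RB,(t,(365,205,60,80)),(s,(200,215,85,60))),(pm,MB,(t,(217,195,80,92)),(s,(297,115,95,62)))):
    for it in([a],[b],[a,b]):
        q,c=fit(p,it,B);print(q[:2],np.degrees(q[2]),c)
    out.append(q)
pickle.dump(out,open('pose.pkl','wb'))
E
```

```text
[ 0.5036 -0.2381] 201.38131935814246 89.9488234057763
[ 0.5029 -0.2349] 201.5274172292863 119.47114420246062
[ 0.5035 -0.2365] 201.6243918921794 223.5716776745706
[0.5099 0.1832] 28.2960757857954 183.60197890228577
[0.5086 0.1873] 28.618351023097023 173.1433280624493
[0.5096 0.1848] 28.71647968189495 367.77160187344725
```

```bash
cat >plan.py <<'E'
import sys,numpy as np
from scipy.spatial.transform import Rotation as Ro
from rig import status
# plan.py x y z(mm, TCP) yaw(deg of cell x axis)
x,y,z,a=map(float,sys.argv[1:5]);a=np.radians(a)
o=status.get_obs();R=np.array(o['tcp_rot']);p=np.array(o['tcp_pos'])*1000
X=np.array([np.cos(a),np.sin(a),0]);Z=np.array([0,0,-1.]);T=np.c_[X,np.cross(Z,X),Z]
np.set_printoptions(precision=4,suppress=True)
print('t',o['time_s'],'p',p,'open',o['opening']*1000,'f',np.array(o['force']))
print('rotvec now->target',Ro.from_matrix(R.T@T).as_rotvec(),'shift after turn',T.T@(np.array([x,y,z])-p))
E
python3 plan.py 449.5 -257.8 150 21.5
```

```text
t 0.1 p [ 155.419  -630.1882  205.2889] open 85.08834814855327 f [0.1961 0.428  0.017 ]
rotvec now->target [-0.0024 -0.     -0.1334] shift after turn [ 410.0989 -238.6955   55.2889]
```

```bash
python3 -m handwheel '-0.002 0 -0.133 0 0 0 50; 0 0 0 20 -12 0 50; 0 0 0 35 -20 2 50; 0 0 0 38 -22 3 50; 0 0 0 38 -22 3 50; 0 0 0 38 -22 3 50; 0 0 0 38 -22 3 50; 0 0 0 38 -22 3 50; 0 0 0 38 -22 3 50; 0 0 0 38 -22 3 50; 0 0 0 38 -22 3 50; 0 0 0 30 -18 3 50; 0 0 0 15 -8 0 50; 0 0 0 6 -3 0 50; 0 0 0 0 0 0 50; 0 0 0 0 0 0 50'; python3 plan.py 449.5 -257.8 150 21.5
python3 - <<'E'
from rig import get_image
import cv2,pickle,numpy as np
a=get_image('top');b=get_image('scene');pickle.dump((a,b),open('n1.pkl','wb'))
f=lambda d,u,v:cv2.resize(d['frame'][v:v+100,u:u+100],None,fx=4,fy=4,interpolation=cv2.INTER_CUBIC)
cv2.imwrite('pics/n1.png',np.hstack([f(a,345,190),f(b,180,180)]))
E
```

```text
time_s: 2.1
tcp_pos: [0.4494, -0.2621, 0.177]
tcp_rot: [[0.932, 0.363, 0.0], [0.363, -0.932, -0.002], [-0.001, 0.002, -1.0]]
force: [-0.5, 0.0, 0.2]
opening: 0.0499
t 2.1 p [ 449.4024 -262.0928  177.0156] open 49.937807393841055 f [-0.5093  0.0209  0.1564]
rotvec now->target [ 0.0023  0.0008 -0.0036] shift after turn [ 1.6641 -3.9583 27.0156]
```

View pics/n1.png

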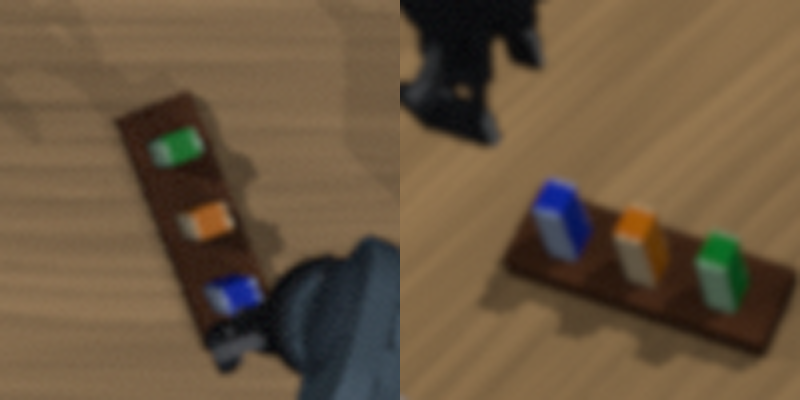

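```bash
python3 - <<'E'
from h import *
a,b=pickle.load(open('n1.pkl','rb'))
R=np.array([[.932,.363,0],[.363,-.932,-.002],[-.001,.002,-1]]);p=np.array([.4494,-.2621,.177])
P=np.array([p,p+R[:,1]*.025,p-R[:,1]*.025,p-R[:,2]*.073,[.4495,-.2578,.08]])
for d,u,v,o in((a,345,190,0),(b,180,180,400)):print((proj(d,P)-[u,v])*4+[o,0])
E
```

```text
[[272.0591 301.755 ]
 [306.6915 288.3489]
 [237.4    315.1715]
 [294.2432 308.106 ]
 [240.0732 294.2039]]
[[515.6523 128.3572]
 [496.9161 161.7658]
 [534.0007  95.64  ]
 [490.395   62.5998]
 [550.6692 201.4601]]
```

```bash
python3 -m handwheel '0.002 0 -0.003 2 -4 12 50; 0 0 0 0 0 20 50; 0 0 0 0 0 20 50; 0 0 0 0 0 0 50; 0 0 0 0 0 0 50'
cat >snap.py <<'E'
import sys
from h import *
from rig import get_image,status
def grip(o,half):
    f=57 if half>40 else half+14.5
    return [box(-38,38,-42.5,42.5,-150,-73)]+[box(-11,11,s*half,s*(half+12),-60,0) for s in(-1,1)]
def snap(name,wins,extra,k,ov=True):
    o=status.get_obs();R=np.array(o['tcp_rot']);p=np.array(o['tcp_pos']);D={n:get_image(n) for n in('top','scene')}
    pickle.dump((D,o),open(name+'.pkl','wb'));T=[]
    for n,u,v,w,h in wins:
        d=D[n];im=cv2.resize(d['frame'][v:v+h,u:u+w],None,fx=k,fy=k,interpolation=cv2.INTER_CUBIC)
        if ov:
            for B in grip(o,o['opening']*500):
                for e in B:
                    q=(proj(d,p+(e/1000)@R.T)-[u,v]+.5)*k;cv2.line(im,*[tuple(int(t) for t in a) for a in q],(0,255,0),1)
        for pp,E in extra:draw(im,d,pp,E,u,v,k,(0,255,255))
        T.append(im)
    cv2.imwrite(f'pics/{name}.png',np.hstack(T))
E
python3 - <<'E'
from snap import *
pr,pm=pickle.load(open('pose.pkl','rb'))
snap('n2',[('top',350,200,100,100),('scene',170,170,100,100)],[(pr,RACK)],4)
E
python3 plan.py 449.5 -257.8 46 21.5
```

```text
time_s: 2.82
tcp_pos: [0.451, -0.2561, 0.1252]
tcp_rot: [[0.929, 0.369, 0.0], [0.369, -0.929, 0.0], [0.0, 0.0, -1.0]]
force: [-0.8, 0.8, 0.0]
opening: 0.0497
t 2.925 p [ 451.5786 -256.397   125.8926] open 49.75513401232293 f [0.427  0.0371 0.1699]
rotvec now->target [ 0.0013 -0.001   0.0025] shift after turn [-2.4482  0.5436 79.8926]
```

View pics/n2.png

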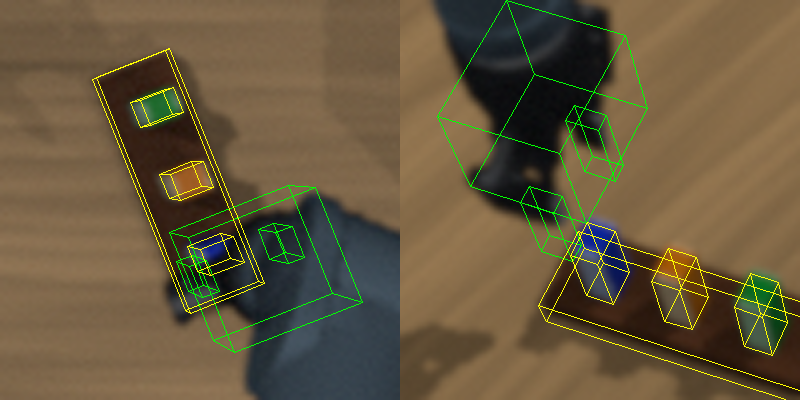

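```bash
python3 - <<'E'
from h import *
D,o=pickle.load(open('n2.pkl','rb'));R=np.array(o['tcp_rot']);p=np.array(o['tcp_pos']);T=[]
for n,u,v in(('top',360,200),('scene',150,110)):
    d=D[n];k=4
    im=cv2.resize(d['frame'][v:v+150,u:u+100],None,fx=k,fy=k,interpolation=cv2.INTER_CUBIC)
    im=np.clip(im.astype(float)**.6*8.9,0,255).astype(np.uint8)
    for e,c in(([(0,0,0),(0,0,-250)],(0,255,0)),([(0,-25,0),(0,25,0)],(0,255,255)),([(0,-42.5,-73),(0,42.5,-73)],(255,0,255)),([(-38,0,-73),(38,0,-73)],(255,0,255))):
        q=(proj(d,p+(np.array(e)/1000)@R.T)-[u,v]+.5)*k;cv2.line(im,*[tuple(int(t) for t in a) for a in q],c,1)
    T.append(im)
cv2.imwrite('pics/n2b.png',np.hstack(T))
E
```

```text
(no output)
```

View pics/n2b.png

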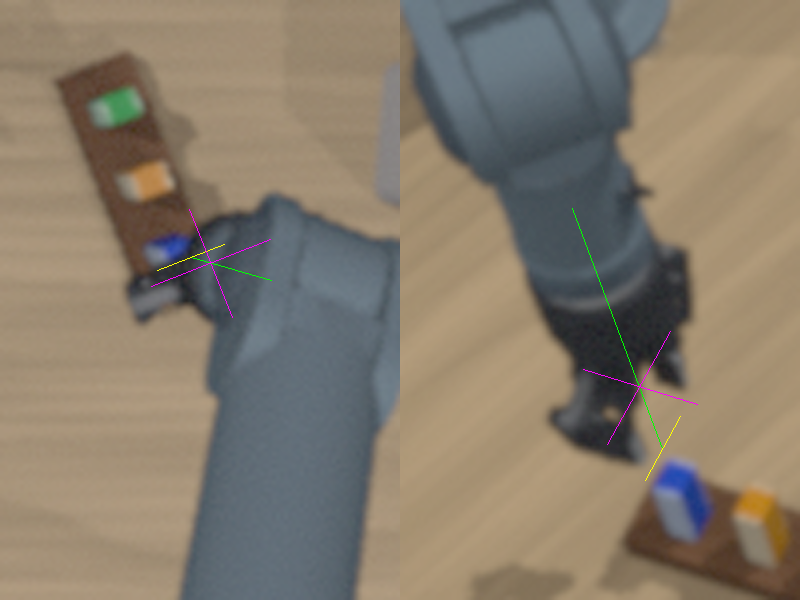

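```bash
python3 -m handwheel '0 0 0.002 -2 0.5 15 60; 0 0 0 0 0 20 60; 0 0 0 0 0 20 60; 0 0 0 0 0 8 60; 0 0 0 0 0 0 60; 0 0 0 0 0 0 60'
python3 - <<'E'
from snap import *
pr,pm=pickle.load(open('pose.pkl','rb'))
snap('n3',[],[],1) if 0 else None
o=status.get_obs();D={n:get_image(n) for n in('top','scene')};pickle.dump((D,o),open('n3.pkl','wb'))
R=np.array(o['tcp_rot']);p=np.array(o['tcp_pos']);T=[]
for n,u,v in(('top',375,225),('scene',170,190)):
    d=D[n];k=8
    im=cv2.resize(d['frame'][v:v+70,u:u+50],None,fx=k,fy=k,interpolation=cv2.INTER_CUBIC)
    im=np.clip(im.astype(float)**.6*8.9,0,255).astype(np.uint8)
    for e,c in(([(0,0,0),(0,0,-73)],(0,255,0)),([(0,-30,0),(0,30,0)],(0,255,255)),([(-11,-30,0),(11,-30,0)],(0,255,255)),([(-11,30,0),(11,30,0)],(0,255,255))):
        q=(proj(d,p+(np.array(e)/1000)@R.T)-[u,v]+.5)*k;cv2.line(im,*[tuple(int(t) for t in a) for a in q],c,1)
    draw(im,d,pr,box(48,68,-13,13,10,80),u,v,k,(0,200,0))
    T.append(im)
cv2.imwrite('pics/n3.png',np.hstack(T))
E
python3 plan.py 449.5 -257.8 46 21.5
```

```text
time_s: 3.68
tcp_pos: [0.4498, -0.2576, 0.0627]
tcp_rot: [[0.93, 0.367, 0.001], [0.367, -0.93, -0.001], [0.001, 0.001, -1.0]]
force: [-0.5, 0.0, -0.4]
opening: 0.0599
t 3.775 p [ 449.9691 -257.6692   62.9234] open 60.17772149474116 f [ 0.3424 -0.4349  0.0571]
rotvec now->target [ 0.0015 -0.0011  0.0006] shift after turn [-0.4844 -0.0502 16.9234]
```

View pics/n3.png

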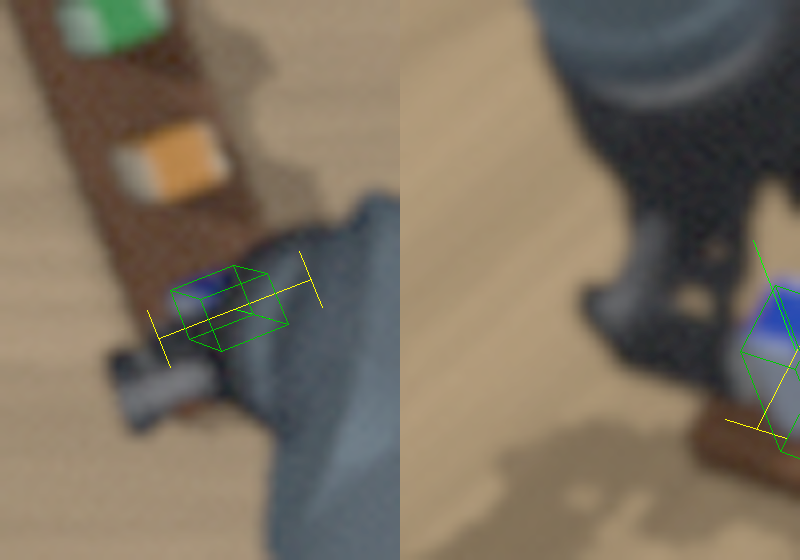

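```bash
python3 - <<'E'
from h import *
pr,pm=pickle.load(open('pose.pkl','rb'))
D,o=pickle.load(open('n3.pkl','rb'));R=np.array(o['tcp_rot']);p=np.array(o['tcp_pos'])
d=D['scene'];u,v,k=180,190,10
im=cv2.resize(d['frame'][v:v+60,u:u+80],None,fx=k,fy=k,interpolation=cv2.INTER_CUBIC)
im=np.clip(im.astype(float)**.6*8.9,0,255).astype(np.uint8)
cv2.imwrite('pics/n3b.png',im)
L=[(0,0,0),(0,30,0),(-11,30,0),(11,30,0),(0,-30,0),(11,-30,0),(0,30,-50),(0,0,-73)]
print(np.c_[L,(proj(d,p+(np.array(L)/1000)@R.T)-[u,v]+.5)*k])
print((proj(d,wor(pr,[(x,y,80) for x in(48,68) for y in(-13,13)]))-[u,v]+.5)*k)
E
```

```text
[[  0.       0.       0.     395.3477 440.9185]
 [  0.      30.       0.     345.0034 536.3705]
 [-11.      30.       0.     306.9563 524.0741]
 [ 11.      30.       0.     383.1716 548.7061]
 [  0.     -30.       0.     444.5377 347.6551]
 [ 11.     -30.       0.     481.9842 359.4139]
 [  0.      30.     -50.     306.7102 443.6793]
 [  0.       0.     -73.     341.7513 300.355 ]]
[[438.0625 378.8875]
 [394.7645 461.5936]
 [368.9136 357.1703]
 [325.0353 439.4174]]
```

View pics/n3b.png

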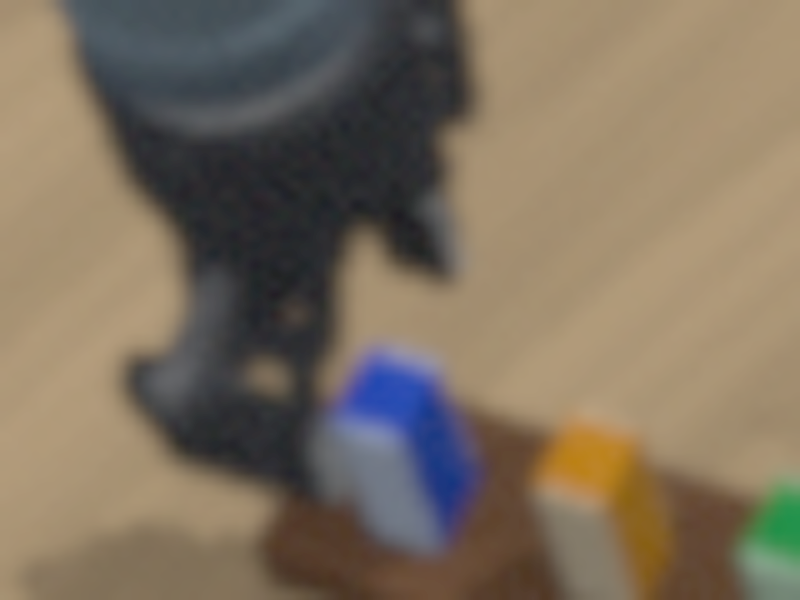

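```bash
python3 -m handwheel '0.001 -0.001 0 -0.5 0 8 45; 0 0 0 0 0 9 38; 0 0 0 0 0 0 38; 0 0 0 0 0 0 38; 0 0 0 0 0 0 38'
python3 - <<'E'
from snap import *
o=status.get_obs();D={n:get_image(n) for n in('top','scene')};pickle.dump((D,o),open('n4.pkl','wb'))
R=np.array(o['tcp_rot']);p=np.array(o['tcp_pos'])
d=D['scene'];u,v,k=190,195,14
im=cv2.resize(d['frame'][v:v+42,u:u+56],None,fx=k,fy=k,interpolation=cv2.INTER_CUBIC)
im=np.clip(im.astype(float)**.5*15,0,255).astype(np.uint8)
cv2.imwrite('pics/n4.png',im)
h=o['opening']*500
L=[(x,s*h,0) for s in(1,-1) for x in(-11,11)]
print(h,np.c_[L,(proj(d,p+(np.array(L)/1000)@R.T)-[u,v]+.5)*k])
E
python3 plan.py 449.5 -257.8 46 21.5
```

```text
time_s: 4.4
tcp_pos: [0.4489, -0.2575, 0.0452]
tcp_rot: [[0.93, 0.367, -0.001], [0.367, -0.93, 0.0], [-0.001, -0.001, -1.0]]
force: [0.6, -0.1, -0.4]
opening: 0.0381
19.045599403151655 [[-11.      19.0456   0.     331.1388 655.4249]
 [ 11.      19.0456   0.     436.3194 689.4137]
 [-11.     -19.0456   0.     418.9111 489.361 ]
 [ 11.     -19.0456   0.     522.8429 522.3506]]
t 4.5 p [ 448.9206 -257.5653   45.2773] open 37.7036470707318 f [0.9691 0.2213 0.1185]
rotvec now->target [-0.0006  0.0008  0.0005] shift after turn [ 0.4531  0.4308 -0.7227]
```

View pics/n4.png

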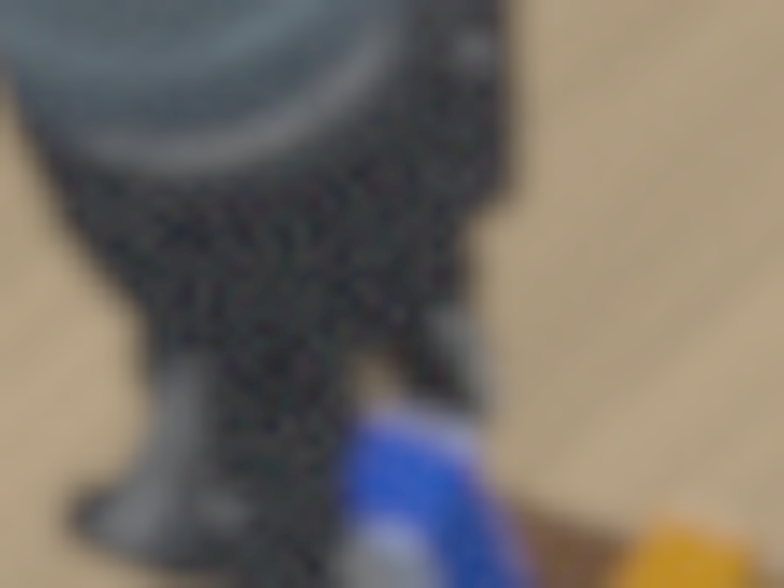

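```bash
python3 - <<'E'
import pickle,numpy as np
D,o=pickle.load(open('n4.pkl','rb'));f=D['scene']['frame'].astype(int)
D3,_=pickle.load(open('n3.pkl','rb'));g=D3['scene']['frame'].astype(int)
print('cols 200..231')
for v in range(222,252):print(v,' '.join('%3d'%x for x in f[v,200:232].mean(1)))
E
```

```text
cols 200..231
222  50  39  38  36  26  17  14  10  10  12  11  12  11  14  21  29  42  41  31  17  12  12  18  36  58  78  92  98  99 101 103 103
223  64  47  46  39  27  17  14  14  11  10  11  12  10  15  18  31  48  56  49  35  28  23  22  30  53  76  92  98 101 102 102 102
224  70  55  48  41  28  20  14  14  13  11  13  12  15  14  19  31  56  72  70  62  54  47  42  43  54  77  93 100 101 103 102 102
225  70  54  48  41  28  18  12  13  13  11  18  14  16  15  17  32  56  73  80  80  78  76  75  72  71  84  96 101 102 102 102 104
226  65  52  46  38  29  19  16  16  17  16  15  15  12  17  20  34  51  67  73  78  81  88  94  93  89  94 100 101 102 101 103 107
227  58  49  43  35  25  19  16  14  14  15  15  18  17  16  24  39  55  62  67  69  74  79  86  89  91  97 101 101 101 102 106 110
228  52  47  40  32  27  21  14  12  13  13  15  16  12  17  28  43  58  64  66  66  68  67  68  73  82  92  97  98 101 105 109 112
229  52  48  38  30  27  23  21  18  15  15  14  16  17  19  29  43  57  63  65  67  65  62  56  58  69  79  87  91 100 105 108 111
230  54  49  39  30  32  31  2
[... 2173 characters left out ...]
  42  44  41  41  39  39  36  33  30  26
247  67  68  68  69  68  61  47  32  25  23  24  24  26  27  26  28  32  35  40  41  41  42  41  42  42  39  38  37  33  31  27  26
248  68  68  68  70  68  65  56  44  34  31  25  23  24  24  22  26  29  34  37  41  43  42  42  44  41  40  36  31  30  28  26  26
249  70  69  70  69  68  65  62  57  53  47  42  37  30  27  25  24  23  29  33  36  38  41  42  43  41  38  32  28  27  25  26  26
250  69  70  69  67  66  66  66  66  66  64  60  54  47  40  35  31  27  25  27  27  31  33  35  38  39  35  30  30  27  29  29  27
251  69  69  67  66  67  67  69  70  72  71  69  66  62  58  51  44  39  36  31  27  25  26  28  30  31  32  30  28  27  28  29  28
```

```bash
python3 - <<'E'
from h import *
D,o=pickle.load(open('n3.pkl','rb'));R=np.array(o['tcp_rot']);p=np.array(o['tcp_pos'])
def tri(a,b):
    r=least_squares(lambda X:np.r_[proj(D['top'],[X])[0]-a,proj(D['scene'],[X])[0]-b],[.45,-.26,.1])
    return r.x,(R.T@(r.x-p))*1000,r.fun
for a,b in(((395.6,273.3),(197,229)),((389.8,274),(193.5,228)),((390.5,278.5),(193.5,228)),((391.5,278.5),(197,233.5)),((395.6,273.3),(198,233))):print(*tri(a,b))
t=D['top']['frame'].astype(int)
print('cols 384..412')
for v in range(255,284):print(v,' '.join('%3d'%x for x in t[v,384:413].mean(1)))
for n in D:print(n,proj(D[n],p+(np.array([(x,y,z) for z in(0,-60) for y in(30,-30) for x in(-11,11)])/1000)@R.T))
E
```

```text
[ 0.398  -0.2618  0.0346] [-49.8063 -15.1468  28.0239] [ 8.2238  6.8853  9.7984 -0.3223]
[ 0.3872 -0.2557  0.0202] [-57.6188 -24.7794  42.4361] [11.1958  9.3754 13.3929 -0.4415]
[ 0.3761 -0.2557  0.0069] [-67.9413 -28.9254  55.6946] [ 9.7709  8.1621 11.7043 -0.3751]
[ 0.3774 -0.2583 -0.0198] [-67.681  -25.9724  82.4509] [ 8.1899  6.8553  9.7835 -0.321 ]
[ 0.3971 -0.2643  0.0145] [-51.594  -13.1606  48.1724] [ 7.8985  6.6174  9.3927 -0.3113]
cols 384..412
255 102  97  84  62  35  30  32  35  34  33  35  36  34  32  34  35  33  35  37  38  43  37  29  21  19  18  24  28  27
256 104  97  91  75  51  32  30  31  36  34  36  38  34  33  31  35  35  35  38  36  35  29  18  17  21  26  26  35  36
257 100  98  93  81  54  34  31  34  35  34  37  35  35  37  36  34  34  36  34  31  25  19  18  21  28  32  41  47  41
258 101  99  93  83  64  38  34  35  33  37  35  34  35  35  35  30  36  32  32  28  22  16  20  29  33  41  49  50  43
259 105 102  96  91  75  50  34  34  34  33  34  36  31  34  34  34  34  37  30  17  20  16  22  29  40  47  54  48  36
260 108 108 103  96  88  64  42  33  32  
[... 2486 characters left out ...]
  98  99  98  98  98  98  99  99  99  98  98  99 100  99  98  98  97  98  99  99 100  98  92  78  54  41  41  42
282 101 100  98 102 100 100  99  99  99 102  99  99 100  98  99  99 100  98 100  98  99  99  99  93  77  53  45  47  48
283 102 102 103 103 101 102 102 103 102 101 101 100 100  99 100 100  99 101 100 100 101 101 101  92  75  53  46  44  45
top [[414.8216 262.931 ]
 [411.9927 255.8892]
 [395.7974 270.3932]
 [392.9887 263.336 ]
 [419.0474 264.019 ]
 [416.0833 256.6526]
 [399.1521 271.8255]
 [396.2101 264.4423]]
scene [[210.1956 241.9074]
 [217.8172 244.3706]
 [220.2207 223.0933]
 [227.6984 225.4414]
 [205.4205 230.6763]
 [213.34   233.2037]
 [215.9608 211.376 ]
 [223.7252 213.7806]]
```

```bash
python3 -m handwheel '0 0 0 0 0 0 60; 0 0 0 0 0 0 60; 0 0 0 0 0 0 60; 0 0 0 0 0 -20 60; 0 0 0 0 0 -25 60; 0 0 0 8 6 -5 45; 0 0 0 9 6 0 38; 0 0 0 0 0 0 38; 0 0 0 0 0 0 38'
python3 - <<'E'
from snap import *
o=status.get_obs();D={n:get_image(n) for n in('top','scene')};pickle.dump((D,o),open('n5.pkl','wb'))
R=np.array(o['tcp_rot']);p=np.array(o['tcp_pos']);h=o['opening']*500;print(p,h)
pr,pm=pickle.load(open('pose.pkl','rb'))
for n in D:print(n,proj(D[n],p+(np.array([(x,s*h,0) for s in(1,-1) for x in(-11,11)])/1000)@R.T).round(1).tolist(),proj(D[n],wor(pr,[(x,y,80) for x in(48,68) for y in(-13,13)])).round(1).tolist())
d=D['scene']['frame'];t=D['top']['frame'];s0=pickle.load(open('scene0.pkl','rb'))['frame']
a=cv2.resize(d[180:250,185:245],None,fx=8,fy=8,interpolation=cv2.INTER_CUBIC)
b=cv2.resize(t[235:290,380:420],None,fx=8,fy=8,interpolation=cv2.INTER_CUBIC)
im=np.zeros((560,800,3),np.uint8);im[:,:480]=a;im[:440,480:]=b
cv2.imwrite('pics/n5.png',np.clip(im.astype(float)**.5*15,0,255).astype(np.uint8))
E
```

```text
time_s: 5.62
tcp_pos: [0.4682, -0.2619, 0.0938]
tcp_rot: [[0.93, 0.367, -0.004], [0.367, -0.93, 0.002], [-0.003, -0.003, -1.0]]
force: [-0.2, 1.0, 0.5]
opening: 0.0381
[ 0.4682 -0.2619  0.0938] 19.041726827571924
top [[414.8, 258.4], [411.9, 251.2], [402.5, 263.3], [399.6, 256.0]] [[399.6, 261.9], [407.9, 258.6], [402.2, 268.4], [410.5, 265.1]]
scene [[213.3, 237.9], [221.1, 240.4], [219.8, 225.6], [227.5, 228.1]] [[223.3, 227.4], [219.0, 235.7], [216.4, 225.2], [212.0, 233.4]]
```

View pics/n5.png

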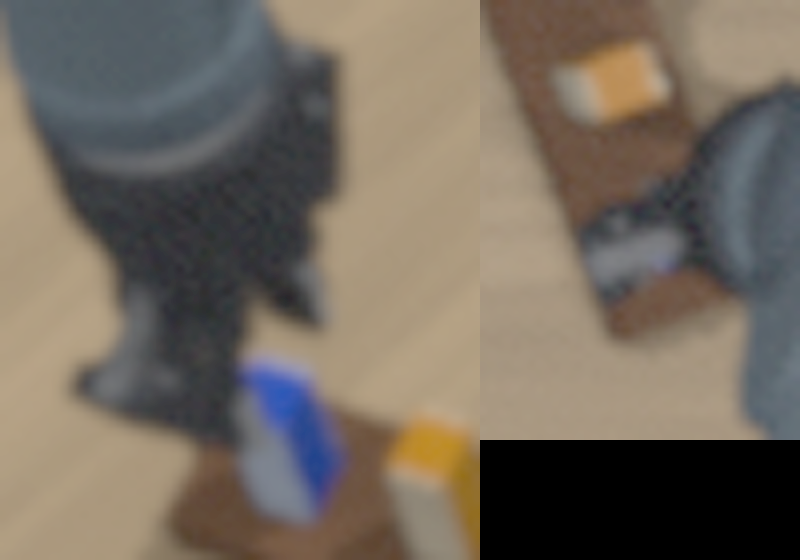

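```bash
cat >cal.py <<'E'
from reg import *
from scipy.spatial.transform import Rotation as Ro
t=pickle.load(open('top0.pkl','rb'));s=pickle.load(open('scene0.pkl','rb'));pr,pm=pickle.load(open('pose.pkl','rb'))
def pert(d,e):
    d=dict(d);M=np.eye(4);M[:3,:3]=Ro.from_rotvec(e[:3]*.003).as_matrix();M[:3,3]=e[3:6]*.003
    W=np.array(d['world_to_cam']);c=W[:3,:3].T  # shift about scene centre
    C=np.eye(4);C[:3,3]=-(W@[.5,0,0,1])[:3];d['world_to_cam']=np.linalg.inv(C)@M@C@W;return d
I=((t,(365,205,60,80),0,RB),(s,(200,215,85,60),0,RB),(t,(217,195,80,92),1,MB),(s,(297,115,95,62),1,MB))
def f(e,show=0):
    P=[np.array(pr)+e[:3]*[.001,.001,.01],np.array(pm)+e[3:6]*[.001,.001,.01]]
    S=pert(s,e[6:12]);T=pert(t,e[12:18])
    c=[cost(P[i],S if d is s else T,B,r,K=6) for d,r,i,B in I]
    return (c,P) if show else sum(c)+ .3*(e[6:]**2).sum()
e=np.zeros(18);print(f(e,1)[0])
r=minimize(f,e,method='Powell',options=dict(maxiter=6,xtol=.02,ftol=1e-4),bounds=[(-8,8)]*18)
e=r.x;c,P=f(e,1);print(c,[ (p[:2],np.degrees(p[2])) for p in P]);print(e[6:])
pickle.dump((P,pert(s,e[6:12])['world_to_cam'],pert(t,e[12:18])['world_to_cam']),open('cal.pkl','wb'))
E
time python3 cal.py
```

```text
[np.float64(96.19084687595591), np.float64(126.82710636718302), np.float64(189.29962901838599), np.float64(181.05224569894148)]
[np.float64(89.96868432334728), np.float64(119.73884506427866), np.float64(184.5703913059534), np.float64(172.6792773456562)] [(array([ 0.5035, -0.237 ]), np.float64(201.54692111605814)), (array([0.509 , 0.1852]), np.float64(28.718524281575935))]
[-0.2492  1.0085 -0.4333  0.2667  0.4812 -0.6725  0.0683 -0.0281 -0.3683
  0.4772  0.0802 -0.4343]
real	0m29.432s
user	1m22.526s
sys	0m0.156s
```

```bash
python3 - <<'E'
import pickle,numpy as np
from h import *
def bb(f,lo,hi,v0,v1):
    f=f.astype(int);m=(f[...,0]>f[...,2]+40)&(f[...,0]>f[...,1]+25);m[:v0]=0;m[v1:]=0;m[:,:lo]=0;m[:,hi:]=0
    v,u=np.nonzero(m);return (len(u),u.min(),u.max(),v.min(),v.max(),u.mean().round(2),v.mean().round(2)) if len(u) else None
s0=pickle.load(open('scene0.pkl','rb'));t0=pickle.load(open('top0.pkl','rb'))
print('init',bb(s0['frame'],190,240,215,260),bb(t0['frame'],380,430,245,285))
print('n1',[bb(x['frame'],*w) for x,w in zip(pickle.load(open('n1.pkl','rb')),((380,430,245,285),(190,240,215,260)))])
for n in('n2','n3','n4','n5'):
    D,o=pickle.load(open(n+'.pkl','rb'));print(n,bb(D['scene']['frame'],190,240,215,260),bb(D['top']['frame'],380,430,245,285))
P,Ws,Wt=pickle.load(open('cal.pkl','rb'))
print(proj(s0,wor(P[0],[(x,y,80) for x in(48,68) for y in(-13,13)])),proj(s0,wor(P[0],[(48,y,z) for y in(-11,11) for z in(24,80)])))
E
```

```text
init (120, np.int64(214), np.int64(226), np.int64(225), np.int64(242), np.float64(220.51), np.float64(232.42)) (79, np.int64(399), np.int64(409), np.int64(259), np.int64(268), np.float64(404.33), np.float64(263.19))
n1 [(72, np.int64(399), np.int64(409), np.int64(259), np.int64(267), np.float64(404.15), np.float64(262.88)), (125, np.int64(214), np.int64(226), np.int64(225), np.int64(242), np.float64(220.55), np.float64(232.44))]
n2 (125, np.int64(214), np.int64(226), np.int64(225), np.int64(242), np.float64(220.53), np.float64(232.32)) (35, np.int64(399), np.int64(406), np.int64(259), np.int64(264), np.float64(402.77), np.float64(261.37))
n3 (127, np.int64(213), np.int64(226), np.int64(225), np.int64(242), np.float64(220.47), np.float64(232.35)) (8, np.int64(399), np.int64(401), np.int64(260), np.int64(262), np.float64(400.12), np.float64(260.88))
n4 (126, np.int64(215), np.int64(226), np.int64(225), np.int64(242), np.float64(220.67), np.float64(232.17)) (3, np.int64(399), np.int64(400), np.int64(260), np.int64(261), np.float64(399.67), np.float64(260.67))
n5 (109, np.int64(215), np.int64(226), np.int64(225), np.int64(242), np.float64(221.35), np.float64(232.67)) None
[[223.1935 227.4976]
 [218.8496 235.7666]
 [216.2825 225.3169]
 [211.8808 233.5397]] [[226.5311 238.2908]
 [222.8625 228.1278]
 [223.0175 245.1221]
 [219.1869 235.1245]]
```

```bash
python3 - <<'E'
from reg import *
t=pickle.load(open('top0.pkl','rb'));s=pickle.load(open('scene0.pkl','rb'));P,_,_=pickle.load(open('cal.pkl','rb'))
def fitc(items,p):
    def f(e):
        B=[RB[0]]
        for c in(-58,0,58):B+=[(c-10+e[0],c+10+e[0],-11+e[1],11+e[1],24,80),(c-9+e[0],c+9+e[0],-13+e[1],-11+e[1],24,80),(c-9+e[0],c+9+e[0],11+e[1],13+e[1],24,80)]
        return sum(cost(p+e[2:5]*[.001,.001,.003],d,B,r) for d,r in items)
    r=minimize(f,np.zeros(5),method='Powell',options=dict(maxiter=5,xtol=.05,ftol=1e-4),bounds=[(-8,8)]*5);return r.x,f(np.zeros(5)),r.fun
for it in([(t,(365,205,60,80))],[(s,(200,215,85,60))]):
    e,a,b=fitc(it,P[0]);p=P[0]+e[2:5]*[.001,.001,.003];print(e,a,b,'rack',p,'blue',wor(p,[(58+e[0],e[1],80)]))
f=s['frame'].astype(int)
for v in range(222,248,2):print(v,' '.join('%3d,%3d'%(x[0],x[2]) for x in f[v,208:230]))
E
```

```text
[-1.0298 -3.0926 -0.046  -1.9803 -1.8685] 87.89119368799041 80.5775115452188 rack [ 0.5035 -0.239   3.5121] blue [[ 0.4493 -0.2567  0.08  ]]
[ 0.4783 -3.4999  0.1349  0.311   1.6781] 116.85595774628763 105.9811860368448 rack [ 0.5037 -0.2367  3.5227] blue [[ 0.4481 -0.2552  0.08  ]]
222  70,130  71,130  69,129  69,129  70,129  69,130  69,129  70,129  70,129  71,129  71,127  69,126  69,125  67,124  67,124  66,123  67,123  65,121  65,121  66,122  67,124  67,125
224  70,129  70,129  71,130  71,130  70,130  70,129  71,127  76,124  90,116 102,108 106,109 101,113  94,118  84,119  78,120  73,121  67,120  66,121  66,123  68,125  67,126  68,127
226  70,130  71,131  69,129  70,129  69,128  68,124  72,111  92, 90 122, 65 138, 42 144, 41 143, 53 140, 64 135, 75 127, 89 108,101  84,113  71,122  67,125  69,127  69,126  67,126
228  70,129  69,129  71,129  67,126  67,121  68,105  87, 77 116, 46 134, 23 141, 13 144, 11 146, 15 145, 13 141, 19 129, 27 108, 52  85, 83  72,108  67,120  66,123  67,125  71,131
230  68,128  68,126  67,124  64,118  65,102  84, 76 114, 46 133, 22 140, 15 141, 14 143, 15 143,
[... 823 characters left out ...]
  17, 47  15, 44  13, 40  12, 38  20, 38  35, 40  59, 51  76, 60  82, 63  83, 63  85, 63  85, 57  84, 43  82, 25  78, 11  72, 19  55, 30  36, 44  21, 50  18, 51
242  16, 46  13, 42  14, 40  11, 37  11, 37  11, 35  13, 34  22, 36  38, 40  58, 49  73, 58  79, 61  82, 63  84, 61  86, 57  83, 41  74, 28  58, 35  35, 44  21, 50  19, 52  19, 52
244  12, 40  14, 39  10, 36  10, 35  12, 36   9, 34  14, 36  14, 34  14, 34  23, 35  36, 41  44, 43  53, 49  62, 54  68, 56  68, 52  54, 44  36, 47  22, 51  16, 51  18, 51  16, 51
246  10, 34   8, 32  11, 33  10, 34  12, 35  13, 36  14, 37  14, 37  14, 38  12, 40  17, 44  17, 47  19, 51  22, 52  24, 53  24, 53  23, 53  19, 54  19, 54  17, 52  18, 51  14, 45
```

```bash
python3 - <<'E'
import pickle,numpy as np
s0=pickle.load(open('scene0.pkl','rb'))['frame'].astype(int)
for n in('n5','n4','n3'):
    D,o=pickle.load(open(n+'.pkl','rb'));f=D['scene']['frame'].astype(int)
    df=np.abs(f-s0).sum(2);g=f.sum(2)
    print(n,'cols 196..236')
    for v in range(210,250):print(v,''.join('#' if df[v,u]>60 and g[v,u]<75 else '+' if df[v,u]>60 else '-' if df[v,u]>25 else '.' for u in range(196,237)))
E
```

```text
n5 cols 196..236
210 ++#########################+++...........
211 -++########################+++...........
212 .+++######################+++-...........
213 .-++######################++++...........
214 .-++######################++++-..........
215 .-++######################++++-..........
216 .-+++++####################+++-..........
217 ..++++++############++#####+++-..........
218 ..-+++++############++++####++-..........
219 ...++++++##########++++++###++-..........
220 ...++++++##########+++++++++++-..........
221 ...++++++##########+++..--++++...........
222 ..-+++++###########++-.....--............
223 .-++++++##########+++....................
224 -+++++++##########++-....................
225 +++++++++#########++-....................
226 +++++++++++#######++-.....-..............
227 ++++++++++++#######+-....................
228 +++++++++++########+--...................
229 ++++++++##########+++-...................
230 ++++++############++++...................
231 ++++++############++++-..................
232 .-++++++##########++++-..................
233 ...-++++++++######+++
[... 3770 characters left out ...]
..........
235 +++###########+-++---.-..................
236 -++++++########-++-......................
237 .--+++++++#####--+---....................
238 ....--++++++###--++-.....................
239 ........-++++#------.....................
240 ...........---...--....-.................
241 .........................................
242 --.....................-.................
243 +++-.----................................
244 ++++++++--...............................
245 ++++++++-................................
246 +++++++-.................................
247 +++++++-.................................
248 ++++++-..................................
249 ++++++-..................................
```

```bash
python3 plan.py 450 -255.5 32 21.5
```

```text
t 5.725 p [ 468.1477 -262.0309   94.1115] open 37.79287896231198 f [-0.2449  0.5521 -0.503 ]
rotvec now->target [-0.0025  0.0024  0.0006] shift after turn [-14.4914 -12.7276  62.1115]
```

```bash
python3 -m handwheel '-0.002 0.002 0 -7 -6.5 0 60; 0 0 0 -7.5 -6.5 0 60; 0 0 0 0 0 0 60; 0 0 0 0 0 20 60; 0 0 0 0 0 20 60; 0 0 0 0 0 15 60; 0 0 0 0 0 6 45; 0 0 0 0 0 0 36; 0 0 0 0 0 0 32; 0 0 0 0 0 0 30; 0 0 0 0 0 0 30'; python3 plan.py 450 -255.5 32 21.5
```

```text
time_s: 7.1
tcp_pos: [0.4511, -0.2559, 0.0345]
tcp_rot: [[0.93, 0.367, 0.002], [0.367, -0.93, -0.001], [0.001, 0.002, -1.0]]
force: [-0.2, 0.5, -0.3]
opening: 0.0299
t 7.1 p [ 451.1052 -255.8533   34.4666] open 29.856867975760615 f [-0.2294  0.4734 -0.272 ]
rotvec now->target [ 0.0017 -0.0014  0.0006] shift after turn [-0.8988 -0.7338  2.4666]
```

```bash
python3 -m handwheel '0 0 0 0 0 0 28; 0 0 0 0 0 0 28'; python3 -m handwheel '0 0 0 0 0 0 26.5; 0 0 0 0 0 0 26.5';python3 -m handwheel '0 0 0 0 0 0 25.5; 0 0 0 0 0 0 25.5; 0 0 0 0 0 0 25.5'
```

```text
time_s: 7.35
tcp_pos: [0.4508, -0.2557, 0.0341]
tcp_rot: [[0.93, 0.367, 0.001], [0.367, -0.93, -0.001], [0.001, 0.001, -1.0]]
force: [0.2, 0.7, -0.3]
opening: 0.0277
time_s: 7.6
tcp_pos: [0.4507, -0.2556, 0.034]
tcp_rot: [[0.93, 0.367, 0.001], [0.367, -0.93, -0.001], [0.001, 0.001, -1.0]]
force: [-0.1, -0.7, 0.6]
opening: 0.0265
time_s: 7.98
tcp_pos: [0.4508, -0.2556, 0.034]
tcp_rot: [[0.93, 0.367, 0.001], [0.367, -0.93, -0.0], [0.001, 0.001, -1.0]]
force: [-0.2, 0.9, 0.9]
opening: 0.0258
```

```bash
python3 -m handwheel '0 0 0 0 0 0 25; 0 0 0 0 0 0 25; 0 0 0 0 0 0 25'; python3 -c "
from rig import status
print(status.get_obs()['opening'],status.get_obs()['opening'])"; python3 -m handwheel '0 0 0 0 0 -4 25; 0 0 0 0 0 -6 25; 0 0 0 0 0 -10 25; 0 0 0 0 0 0 25'
```

```text
time_s: 8.35
tcp_pos: [0.4507, -0.2555, 0.0341]
tcp_rot: [[0.93, 0.367, 0.001], [0.367, -0.93, -0.0], [0.001, 0.001, -1.0]]
force: [-0.5, 0.9, 1.5]
opening: 0.0256
0.025588397338209484 0.025588397338209484
time_s: 8.85
tcp_pos: [0.4519, -0.2563, 0.0553]
tcp_rot: [[0.93, 0.367, 0.004], [0.367, -0.93, -0.002], [0.003, 0.003, -1.0]]
force: [0.3, -0.5, -1.7]
opening: 0.0256
```

```bash
cat >blue.py <<'E'
import sys,pickle,numpy as np
from rig import get_image,status
D={n:get_image(n) for n in('top','scene')};o=status.get_obs();pickle.dump((D,o),open(sys.argv[1]+'.pkl','wb'))
print(o['time_s'],np.round(o['tcp_pos'],4),'open',round(o['opening']*1000,2),'f',np.round(o['force'],1))
for n in D:
    f=D[n]['frame'].astype(int);m=(f[...,0]>f[...,2]+40)&(f[...,0]>f[...,1]+25);m[:, :150]=0;m[:130]=0;m[290:]=0;m[:,460:]=0
    v,u=np.nonzero(m)
    if len(u):print(n,len(u),u.min(),u.max(),v.min(),v.max(),u.mean().round(1),v.mean().round(1))
E
python3 blue.py b1
```

```text
8.95 [ 0.451  -0.2558  0.0544] open 25.61 f [ 0.2 -0.3 -1.8]
scene 108 216 226 221 240 220.8 229.9
```

```bash
python3 -m handwheel '0 0 0 0 0 -15 25; 0 0 0 0 0 -25 25; 0 0 0 0 0 -25 25; 0 0 0 0 0 -25 25; 0 0 0 0 0 -12 25; 0 0 -0.06 0 0 -6 25; 0 0 -0.06 0 0 0 25; 0 0 0 0 0 0 25'; python3 plan.py 510.8 186 160 28.6
```

```text
time_s: 9.95
tcp_pos: [0.4502, -0.2554, 0.1619]
tcp_rot: [[0.88, 0.475, 0.001], [0.475, -0.88, -0.0], [0.0, 0.0, -1.0]]
force: [0.8, 0.8, -0.6]
opening: 0.0254
t 9.95 p [ 450.2433 -255.3856  161.8672] open 25.361370680361 f [ 0.7873  0.7804 -0.6476]
rotvec now->target [ 0.0005 -0.0004 -0.004 ] shift after turn [ 264.4554 -358.5411    1.8672]
```

```bash
python3 -m handwheel '0 0 -0.004 5 -7 0 25; 0 0 0 11 -15 0 25; 0 0 0 18 -24.4 0 25; 0 0 0 18 -24.4 0 25; 0 0 0 18 -24.4 0 25; 0 0 0 18 -24.4 0 25; 0 0 0 18 -24.4 0 25; 0 0 0 18 -24.4 0 25; 0 0 0 18 -24.4 0 25; 0 0 0 18 -24.4 0 25; 0 0 0 18 -24.4 0 25; 0 0 0 18 -24.4 0 25; 0 0 0 18 -24.4 0 25; 0 0 0 18 -24.4 0 25; 0 0 0 16 -22 0 25; 0 0 0 11 -15 0 25; 0 0 0 5 -7 0 25; 0 0 0 0 0 0 25; 0 0 0 0 0 0 25'; python3 plan.py 510.8 186 160 28.6; python3 blue.py b2
```

```text
time_s: 12.32
tcp_pos: [0.5102, 0.1848, 0.1616]
tcp_rot: [[0.878, 0.478, 0.001], [0.478, -0.878, -0.002], [-0.0, 0.002, -1.0]]
force: [-0.1, -0.9, -1.6]
opening: 0.0257
t 12.325 p [510.216  184.7565 161.62  ] open 25.72900118608429 f [-0.1389 -0.8987 -1.5604]
rotvec now->target [ 0.0018  0.0002 -0.0005] shift after turn [ 1.108  -0.8122  1.62  ]
12.425 [0.5104 0.1846 0.1617] open 25.57 f [ 0.4 -0.6 -0.4]
```

```bash
sed -i 's/m\[:130\]=0/m[:60]=0/' blue.py; python3 blue.py b2; python3 - <<'E'
from h import *
D,o=pickle.load(open('b2.pkl','rb'));d=D['scene']
c=[.5090,.1852,np.radians(28.6)];
for z0 in(138,):print(proj(d,wor(c,[(x,y,z0+z) for z in(0,70) for x in(-10,10) for y in(-13,13)])).round(1).tolist())
E
```

```text
12.525 [0.5105 0.1848 0.1618] open 25.27 f [ 0.5 -0.3 -1.1]
[[339.9, 131.2], [341.7, 124.3], [346.9, 132.3], [348.6, 125.4], [340.5, 114.0], [342.4, 107.0], [347.8, 115.2], [349.6, 108.2]]
```

```bash
python3 - <<'E'
import pickle
D,o=pickle.load(open('b2.pkl','rb'));f=D['scene']['frame'].astype(int)
for v in range(84,144,3):print(v,' '.join('%3d,%3d'%(x[0],x[2]) for x in f[v,328:362:2]))
f=D['scene']['frame'].astype(int);g=D['top']['frame'].astype(int)
for n,f in(('s',f),('t',g)):
    m=(f[...,0]>f[...,2]+25)&(f[...,0]>1.6*f[...,1]);import numpy as np;v,u=np.nonzero(m);print(n,[(a,b) for a,b in zip(u,v)][::12])
E
```

```text
84  75,139  76,139  66,121  33, 57  17, 15  17, 14  14, 13  16, 11  18, 14  14, 13  16, 13  15, 13  14, 11  14, 10  13, 10  18, 20  39, 72
87  75,139  75,137  73,135  65,119  42, 76  21, 29  17, 13  14, 12  16, 15  14, 10  17, 14  17, 15  11, 11  16, 15  18, 31  43, 78  65,120
90  75,137  73,134  73,135  75,136  75,136  47, 80  18, 17  17, 14  16, 14  14,  9  16, 14  13, 11  17, 19  41, 75  63,118  70,128  72,133
93  73,134  74,136  77,140  78,142  72,133  39, 69  18, 16  19, 14  16, 13  13, 11  13, 11  18, 12  23, 30  53, 96  71,130  74,137  76,140
96  75,137  76,140  75,139  73,136  72,132  45, 83  19, 20  28, 26  34, 32  24, 22  15, 12  16, 14  32, 54  66,124  74,138  73,136  71,133
99  76,139  74,136  74,138  74,137  71,129  50, 89  22, 24  42, 40  44, 41  23, 20  16, 15  21, 23  53, 92  73,134  72,133  71,131  73,135
102  74,137  76,140  74,137  73,135  72,132  47, 83  28, 29  48, 46  48, 45  20, 18  12,  8  23, 38  60,109  71,130  72,132  73,134  74,137
105  75,139  75,137  75,139  74,137  67,122  40, 63  46, 43  63, 59  49, 46  27, 24  19, 18  36, 64  65,120  70,131  71,132  7
[... 10542 characters left out ...]
 (np.int64(143), np.int64(167)), (np.int64(141), np.int64(168)), (np.int64(121), np.int64(169)), (np.int64(101), np.int64(170)), (np.int64(99), np.int64(171)), (np.int64(97), np.int64(172)), (np.int64(145), np.int64(172)), (np.int64(142), np.int64(173)), (np.int64(120), np.int64(174)), (np.int64(99), np.int64(175)), (np.int64(96), np.int64(176)), (np.int64(141), np.int64(176)), (np.int64(103), np.int64(177)), (np.int64(125), np.int64(177)), (np.int64(102), np.int64(178)), (np.int64(114), np.int64(178)), (np.int64(126), np.int64(178)), (np.int64(138), np.int64(178)), (np.int64(108), np.int64(179)), (np.int64(120), np.int64(179)), (np.int64(132), np.int64(179)), (np.int64(144), np.int64(179))]
```

```bash
python3 -m handwheel '0.0018 0 0 1.2 -0.9 3 25; 0 0 0 0 0 8 25; 0 0 0 0 0 12 25; 0 0 0 0 0 12 25; 0 0 0 0 0 12 25; 0 0 0 0 0 12 25; 0 0 0 0 0 9 25; 0 0 0 0 0 4 25; 0 0 0 0 0 0 25; 0 0 0 0 0 0 25'; python3 blue.py b3; python3 plan.py 511 186 89 28.6
cat >cfit.py <<'E'
# fit held cell in scene view (meter fixed at scene-only pose): shift along image right/up
import sys
from reg import *
D,o=pickle.load(open(sys.argv[1]+'.pkl','rb'));d=D['scene'];im=d['frame']
pm=np.array([.5086,.1873,np.radians(28.6)])
W=np.array(d['world_to_cam'])
u,v,k=318,110,8
q=lambda L:proj(d,wor(pm,L)).round(1).tolist()
print('ideal bottom near/far',q([(-9,-13,65),(9,-13,65),(10,-11,65),(10,11,65)]),'at z=110',q([(-9,-13,110),(9,-13,110)]),'beam at x=-50,-10,10,50',q([(-50,0,85),(-10,0,85),(10,0,85),(50,0,85)]))
f=im.astype(int)
for r in range(128,158):print(r,' '.join('%2x%2x%2x'%tuple(x) for x in f[r,334:354]))
cv2.imwrite('pics/'+sys.argv[1]+'.png',cv2.resize(im[v:v+65,u:u+90],None,fx=k,fy=k,interpolation=cv2.INTER_CUBIC))
E
python3 cfit.py b3
```

```text
time_s: 13.78
tcp_pos: [0.5115, 0.1875, 0.0903]
tcp_rot: [[0.878, 0.479, 0.001], [0.479, -0.878, 0.001], [0.002, -0.001, -1.0]]
force: [0.5, 0.1, -0.7]
opening: 0.0254
13.875 [0.5115 0.1875 0.0904] open 25.78 f [-0.   0.7 -1.9]
t 13.875 p [511.5193 187.4718  90.3664] open 25.777384131754967 f [-0.0234  0.6967 -1.8773]
rotvec now->target [-0.0005 -0.0019  0.0006] shift after turn [-1.1605  1.0437  1.3664]
ideal bottom near/far [[340.0, 147.1], [346.0, 148.1], [346.5, 147.6], [347.9, 141.9]] at z=110 [[340.4, 137.2], [346.6, 138.2]] beam at x=-50,-10,10,50 [[327.3, 137.1], [340.7, 139.3], [347.4, 140.4], [361.0, 142.6]]
128 3e5c74 3f5c73 3a556b 2f4556 1f2b35 151619 191717 1f1e1d 211f1f 1d1c1b 171515 131110 12 f10 171312 201a1d 2b303a 374b5d 415e76 44647d 44647d
129 405e75 3d5b73 3b586f 334a5d 22313d 13171c 111212 181516 181616 171514 131011  e b c  e c e 191514 272226 343a46 3e5267 426078 43637b 43627b
130 3f5d75 3f5d74 3d5b71 355064 273847 182027  f f11 131311 141213 131212  f d d  a a a 10 e d 1c1717 31282e 414351 43576d 425f78 41617a 42617a
131 405e75 3f5d75 3f5d75 3b576d 2f4557 1f2
[... 3145 characters left out ...]
18e8f 918d8f 918d8e 918e8f 918d8e 918e8e 928f8f 938f90 938f90 929090 939091 928f90 949192 959193 959293 979394 969393 999696
154 8f8c8c 908c8d 918e8f 918e8f 918e8e 918e8e 928e8f 928f8f 928f8f 918e8f 939090 918e8f 928f90 928f90 928f91 918e90 928f90 918d8f 8f8b8c 8c8989
155 878485 8b898a 8e8b8c 8f8d8d 928e8e 928e90 928f90 928f90 938f90 939090 939090 938f90 928f90 928f90 908d8e 8f8c8d 8b8889 868384 7f7c7c 787676
156 757273 7d7a7b 838081 888586 8e8b8b 928f8f 928f8f 928f90 939191 939091 949191 928f90 928f90 8d8a8b 878485 838081 7c7a7a 737071 6d6a6b 6a6869
157 646262 6c696a 716e70 7e7c7c 8c888a 928f8f 929091 939091 949091 949091 928f90 908d8e 8b8989 817e7e 747273 6e6c6c 6b6869 656263 666364 6a6768
```

View pics/b3.png

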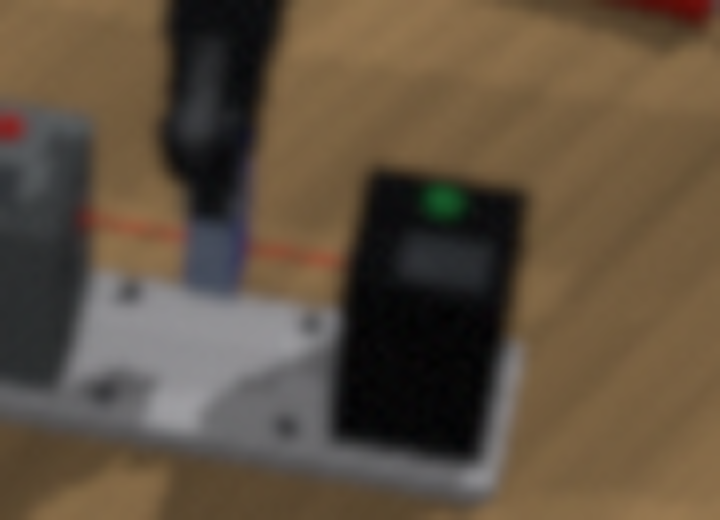

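```bash
python3 -m handwheel '0 0 0 -0.5 0.7 1.2 25; 0 0 0 -0.5 0.8 1.2 25; 0 0 0 0 0 0 25; 0 0 0 0 0 0 25; 0 0 0 0 0 0 25; 0 0 0 0 0 0 25'; python3 blue.py b4; python3 plan.py 511 186 89 28.6
python3 - <<'E'
import pickle,numpy as np
D,o=pickle.load(open('b4.pkl','rb'));f=D['scene']['frame'].astype(int)
for u in(342,344,346):
    c=f[140:152,u,0];i=np.argmax(c>0x75);print(u,'bottom row',140+i-1+(0x75-c[i-1])/(c[i]-c[i-1]))
for r in(141,143):
    c=f[r,336:345,2];i=np.argmax(c<0x66);print(r,'left edge',336+i-1+(c[i-1]-0x66)/(c[i-1]-c[i]))
E
```

```text
time_s: 14.62
tcp_pos: [0.5109, 0.1855, 0.0875]
tcp_rot: [[0.878, 0.479, 0.0], [0.479, -0.878, 0.001], [0.001, -0.001, -1.0]]
force: [-0.4, 0.0, -1.2]
opening: 0.0255
14.725 [0.5109 0.1855 0.0874] open 25.32 f [-0.1 -0.6 -0.1]
t 14.725 p [510.8887 185.5346  87.4424] open 25.32319572913481 f [-0.0773 -0.5662 -0.0883]
rotvec now->target [-0.0008 -0.0008  0.0007] shift after turn [ 0.3205 -0.3553 -1.5576]
342 bottom row 147.22727272727272
344 bottom row 147.47619047619048
346 bottom row 147.22222222222223
141 left edge 339.84
143 left edge 339.625
```

```bash
python3 -m handwheel '0 0 0 0.4 0 0 25; 0 0 0 0 0 0 25; 0 0 0 0 0 0 25; 0 0 0 0 0 0 25; 0 0 0 0 0 0 25'; python3 - <<'E'
from rig import get_image,status,order
import pickle,numpy as np
for n,R in(('top',{'rack':(365,205,60,80),'pencil':(310,200,25,60),'jug':(450,205,60,55)}),('scene',{'rackAG':(228,225,60,45),'pencil':(285,185,45,35),'jug':(140,275,75,70)})):
    a=pickle.load(open(n+'0.pkl','rb'))['frame'].astype(int);b=get_image(n)['frame'].astype(int)
    for k,(u,v,w,h) in R.items():print(n,k,np.abs(a-b)[v:v+h,u:u+w].sum(2).mean().round(1),(np.abs(a-b)[v:v+h,u:u+w].sum(2)>60).sum())
o=status.get_obs();print(o['time_s'],o['tcp_pos'],np.abs(o['qd']).max(),o['opening'],o['force'])
order.finish_job()
E
```

```text
time_s: 15.35
tcp_pos: [0.5112, 0.1857, 0.0874]
tcp_rot: [[0.878, 0.479, 0.0], [0.479, -0.878, 0.001], [0.001, -0.001, -1.0]]
force: [-0.4, 0.7, -1.9]
opening: 0.0256
top rack 28.5 486
top pencil 29.5 162
top jug 10.9 0
scene rackAG 19.5 0
scene pencil 32.3 135
scene jug 12.3 0
15.45 [0.51124697 0.18566025 0.08743427] 0.1480903960698725 0.02545835630423329 [-0.21181171  0.3153005  -1.68749384]
the job is handed in; nothing more can be done
```

I took the blue cell out of the rack by its frosted faces and handed the job in at about 15.5 s. The arm was holding the cell upright and still in the beam between the meter's heads.

**Grip:** I closed the fingers only to a 25 mm command, and they stopped at about 25.5 mm on the 26 mm cell. I expect this to be well under 40 N, but nothing measures the squeeze, so that is not confirmed. The fingers hold the upper half of the cell.

**Position:** In the scene view the cell stands upright across the red line. Its underside and left edge were within about 0.5 px of where they should be, roughly 1–2 mm. The gripper hides the cell in the top view, so position along the scene camera's line of sight rests on the arm's readings and the first fits.
- The two cameras put the meter about 4 mm apart in y; I used a compromise.
- By the arm's readings the cell is about 1.5 mm lower than intended; in the image it is up to about 1 mm high. I left it between the two.
- The fingertips appeared about 20–25 mm higher in the images than the reported tool point. That is more than their swing explains, so I allowed for it in the grasp height.

**Contact:** Forces read at the end of moves stayed below about 2 N, with no sign of touching the meter or the rack.

**Other objects:**
- **Jug, amber and green cells:** no change in the scene view, and none for the jug in the top view.
- **Rack area (top view):** it changed, as expected with the blue cell gone.
- **Pencil:** pixels around it changed in both views. This is probably the arm or its shadow, since the arm never came near it, but I did not look closer.
- **Clamp, offcut, brush and screwdriver:** I did not check these.

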